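Put the shoe-finishing kit back on its outlines

ROBOT

A 6-joint arm with a two-finger parallel gripper is mounted at the origin on the work surface. World frame = base frame: x ahead of the robot, y to its left, z up, the work surface at z = 0. Lengths are in m, angles in rad, forces in N, time in s.
With the tool pointing down it reaches from about 0.35 to 0.975 m from the base axis. Payload 4.9 kg.
Tool frame: the origin (TCP) lies on the mounting face of the last link; the fingertips stand 173 mm ahead of it and the grasp point (between the pads) lies ctrl.pinch_z ahead of it (ctrl.pinch_z is the distance from the TCP to the grasp point, in m); z points along the fingers, y is the line along which they close (so a half turn about z gives the same grasp; the last joint's range is limited). The gripper opens to 85 mm and grips with 20 to 120 N. Pads are 22 mm wide; open, the fingers measure 114 mm over their backs; the gripper's body (76 mm by 85 mm) begins 54 mm behind the grasp point. The pads swing forward as they close: fully open they stand 13 mm farther back than shut.
Start: joints at [-1.449, 0.053, 1.613, -0, 1.476, -0.119], TCP at [0.149, -0.607, 0.405] pointing down, gripper open.
Joint ranges: [-3.01, 3.01], [-1.01, 2.22], [0.06, 2.58], [-1.02, 4.17], [0.09, 2.62], [-3.14, 3.14]. Speed limits (rad/s): [2.57, 2.57, 3.14, 3.14, 3.14, 3.14].

INTERFACE

Orientations are given as a rotation vector (axis times angle).
In Python, from station import telemetry, eyes, ctrl gives the robot as it stands.
- The arm moves only by the tool apply_moves, never from a script. Its argument "plan" is a list of rows, each a list of 5 numbers: the finger opening in m, from 0 to 0.0854, then the shift along the tool's x, y, z in m, then the turn about the tool's z in rad. In form: [[jaw, x, y, z, roll], ...]. A call has 1 to 12 rows; each row is the pose to reach, as a shift and turn from the pose commanded when the call began, along the tool's axes at that moment; what a row does not reach only later rows make up. A row lasts 1/12 s, in which the tool goes at most 41.7 mm and 7.16 degrees, less where a joint would pass 70% of its speed; a pose out of reach is approached as far as the arm can. A call with a gripper value outside its range is refused whole. The fingers move at their own pace and stop on an object; "newtons" is the grip in N (left out, the last holds). Time passes only in rows, so rows that repeat a pose let the fingers close. It gives the time, the measured TCP pose, the force, the opening and the grip force at its end, in the units of the state.
- telemetry.get_obs(): the state, without advancing time (a new reading comes with each control period).
- eyes.get_image(name): name is "scene" or "top" or "wrist"; returns a dict with "img" (384x512x3 uint8, blue, green, red), "range_z" (384x512 float32, m along the optical axis (not along the pixel's ray), 0 where there is no reading), "K" (3x3 intrinsics, pixels), "pose" (4x4, takes a point from camera to world coordinates); the wrist camera has in their place "hand_eye" (4x4, takes a point from camera to tool coordinates, whose origin is the TCP and whose axes are the flange's). Camera axes: x right, y down, z forward; pixel columns grow to the right and rows downward; lengths in m; the calibration is good to about 2 mm. A picture is of the moment at which its call begins: read the wrist's pose just before it.
- ctrl.finish_job(): hands the job in; it is judged then, once.
Trained networks look in a picture, given as the dict that the camera call returned (one of the last four; its "shot" number tells which), for a name from the list of things; names that differ only in an ending like _2 or _b are one class to them, and where a whole thing is asked for, a point or a joint stands for the part that bears it (a point fixed in the world has none). Each returns a list of dicts, best first, with "confidence" (0 to 1); they miss things now and then, are a little off and sometimes report something else, mostly with a low value. They report only what shows in the picture. A call takes as long as a camera call.
- eyes.search_frame(thing, picture): "box" ([left, top, right, bottom] in pixels, round what is visible of it).
- eyes.outline_of(thing, picture): "region" (384x512 bool, what is visible of it) and "box" ([left, top, right, bottom] in pixels, round what is visible of it).
- eyes.tip_of(thing, picture): "point" ([column, row] in pixels: a listed point, or the origin of a listed thing).
The state is a dict: "t": time; "q": joint angles; "dq": joint speeds; "effort": joint torques, N m; "tool_pos": TCP position; "tool_rot": TCP orientation; "contact_force": force on the tool from outside, world axes, zero at the start; "wrist_torque": the same for the moment, N m; "opening": finger opening in m; "grip_force": force on a finger pad.
Only numpy, scipy, OpenCV 4.12 (cv2) and the standard library are available. Lean on these libraries where they do the work, as an engineer would, in place of code of your own. Each camera call takes 0.05 s, during which the arm holds its last target. There are 200 camera calls.

TASK

Put the finishing kit back in order on the cobbler's bench: set the shoe brush (bristles down), the large polish tin, the small polish tin and the block of wax each on the wooden pad that carries its dark outline, the right way up, centred on the outline and turned in line with it (either way round). Leave the dye bottle standing where it is.

Things in the scene. Friction and masses are not known exactly. Their poses are not given: they have to be found in the camera images.
- brush: Small shoe brush standing on its bristles: an oblong pale wooden back with round ends, 42 mm wide (its x), 105 mm long (its y), from 18 to 40 mm above the bench, on a dark rigid block of bristles 34 x 90 mm from 0 to 18 mm. About 90 g, centre of mass in the middle. Origin: centre of its underside; z up, y along its length.
- large_tin: Large round closed polish tin, bare metal, lying flat: 60 mm diameter, 22 mm high, about 110 g. Origin: centre of its underside; z up.
- small_tin: Small round closed polish tin, bare metal, lying flat: 38 mm diameter, 20 mm high, about 50 g. Origin: centre of its underside; z up.
- wax: Oblong block of beeswax, dull yellow-brown, lying flat: 38 mm wide (its x), 70 mm long (its y), 24 mm high, about 60 g, rigid. Origin: centre of its underside; z up, y along its length.
- pad_brush: Fixed plywood board, 76 (x) by 124 (y) by 6 mm thick, flat on the bench; a dark flat silhouette in the middle of its top shows the thing that goes there: a 109 x 46 mm oblong with round ends, long along y (for the brush). Origin: centre of its underside (top 6 mm above it, silhouette centred over it); z up, y along its long side.
- pad_large_tin: Fixed plywood board, 76 (x) by 124 (y) by 6 mm thick, flat on the bench; a dark flat silhouette in the middle of its top shows the thing that goes there: a disc of 64 mm diameter (for the large tin). Origin: centre of its underside (top 6 mm above it, silhouette centred over it); z up, y along its long side.
- pad_small_tin: Fixed plywood board, 76 (x) by 124 (y) by 6 mm thick, flat on the bench; a dark flat silhouette in the middle of its top shows the thing that goes there: a disc of 42 mm diameter (for the small tin). Origin: centre of its underside (top 6 mm above it, silhouette centred over it); z up, y along its long side.
- pad_wax: Fixed plywood board, 76 (x) by 124 (y) by 6 mm thick, flat on the bench; a dark flat silhouette in the middle of its top shows the thing that goes there: a 74 x 42 mm rectangle with sharp corners, long along y (for the wax block). Origin: centre of its underside (top 6 mm above it, silhouette centred over it); z up, y along its long side.
- dye_bottle: Loose amber glass dye bottle, black cap, upright among the things: 34 mm diameter, 90 mm tall, about 100 g. To be left standing where it is. Origin: centre of its underside; z up. A dark metal pot (38 mm wide, 35 mm tall) and a leather heel block (24 mm tall) also stand between the things; they are not part of the task.

How it is judged:
By the outcome, as a careful person would: the job done as asked, in the order asked, and still so for the second after the job is handed in, with the robot touching nothing.
It also fails if it takes over 106 s, if anything falls off the work surface, if the arm or the gripper's body presses on something with over 40 N, if the wrist force passes 120 N, or if a joint passes its speed limit or range.

## Working session

There is one attempt and no reset: what is moved stays moved. The work goes in short steps, Python scripts to look and compute and a tool call to move; the robot and the scene stay as the last step left them, time stands still between calls to the robot, and variables do not carry over. Pictures are saved under pics/ and viewed, at most 14 in all, crops included, and the job is handed in when it is done.

Besides the shell and the picture viewer there is one more tool, called after ">>>" by a JSON object that holds its "fn" and its "kwargs". apply_moves: Moves the arm, as the interface text tells. Its arguments: {"type":"object","properties":{"plan":{"type":"array","items":{"type":"array","items":{"type":"number"}}},"newtons":{"type":"number"}},"required":["plan"]}

```bash
mkdir -p pics; ls
python3 - <<'E'
from station import telemetry, eyes, ctrl
import cv2, numpy as np
o=telemetry.get_obs(); print(o, ctrl.pinch_z)
a=eyes.get_image("top"); b=eyes.get_image("scene")
print(a['K'],a['pose']); 
cv2.imwrite('pics/a.png',cv2.resize(a['img'],(800,600))); cv2.imwrite('pics/b.png',b['img'])
E
```

```text
pics
{'t': 0.0, 'q': array([-1.44900187e+00,  5.33929361e-02,  1.61429496e+00,  1.12876465e-05,
        1.47600620e+00, -1.19022149e-01]), 'dq': array([8.77474547e-04, 1.22114820e-03, 5.77741371e-05, 7.73514184e-04,
       3.72138570e-04, 2.99831101e-04]), 'effort': array([ 2.19489098e-04, -3.93679404e+01, -3.70177746e+01, -9.34516106e-05,
        7.15691902e-03,  6.62242996e-06]), 'tool_pos': array([ 0.14901572, -0.60670421,  0.4034397 ]), 'tool_rot': array([-3.11676047e+00, -3.77106345e-01, -1.30648876e-05]), 'contact_force': array([ 0.31053051, -0.53091537,  0.3964354 ]), 'wrist_torque': array([-0.00861381, -0.00491181,  0.04574469]), 'grip_force': 0.0, 'opening': 0.08527990990224296} 0.1547
[[383.27404325   0.         251.40881531]
 [  0.         383.27404325 197.50166045]
 [  0.           0.           1.        ]] [[-0.11628054 -0.96784649  0.22305159  0.35883893]
 [-0.9932039   0.11443615 -0.0212223   0.00218685]
 [-0.00498523 -0.22400345 -0.9745756   0.87197459]
 [ 0.          0.          0.          1.        ]]
```

View pics/a.png

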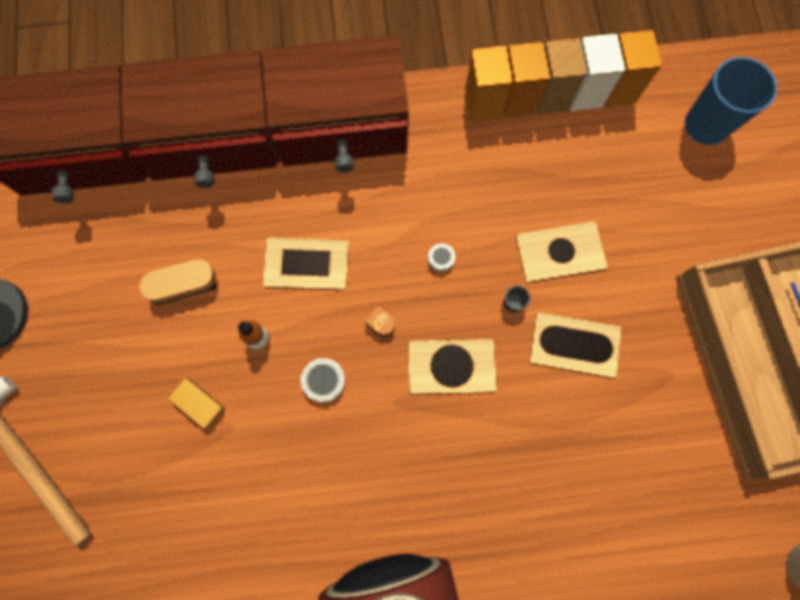

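```bash
cat > h.py <<'E'
from station import telemetry, eyes, ctrl
import cv2, numpy as np
from scipy.spatial.transform import Rotation as R
HT=dict(brush=.040,large_tin=.022,small_tin=.020,wax=.024,dye_bottle=.09,pad_brush=.006,pad_large_tin=.006,pad_small_tin=.006,pad_wax=.006)
def cam(p,o=None):
    if 'pose' in p: return p['pose']
    T=np.eye(4); T[:3,:3]=R.from_rotvec(o['tool_rot']).as_matrix(); T[:3,3]=o['tool_pos']; return T@p['hand_eye']
def world(p,T):
    v,u=np.mgrid[0:384,0:512]; z=p['range_z'];K=p['K']
    c=np.stack([(u-K[0,2])/K[0,0]*z,(v-K[1,2])/K[1,1]*z,z],-1)
    w=c@T[:3,:3].T+T[:3,3]; w[z==0]=np.nan; return w
def ray(p,T,px,h):
    K=p['K']; px=np.atleast_2d(px).astype(float)
    d=np.c_[(px[:,0]-K[0,2])/K[0,0],(px[:,1]-K[1,2])/K[1,1],np.ones(len(px))]@T[:3,:3].T
    s=(h-T[2,3])/d[:,2]; return T[:3,3]+d*s[:,None]
def fit(p,T,m,h,tol=.004):
    w=world(p,T); k=m&(abs(w[...,2]-h)<tol)
    P=w[k][:,:2].astype(np.float32)
    if len(P)<20: return None
    (c,s,a)=cv2.minAreaRect(P)
    if s[0]<s[1]: s=s[::-1]; a+=90
    return np.r_[c,s,(a+90)%180-90,len(P)], np.nanmedian(w[m][:,2])
E
python3 - <<'E'
from h import *
np.set_printoptions(precision=4,suppress=True)
for n in ["top","scene"]:
  p=eyes.get_image(n);T=cam(p)
  for t in HT:
    for r in eyes.outline_of(t,p)[:2]:
      print(n,t,round(r['confidence'],2),np.round(r['box']),fit(p,T,r['region'],HT[t]))
E
```

```text
top brush 0.79 [ 93. 166. 140. 195.] (array([  0.6302,   0.2902,   0.1036,   0.044 , -80.1429, 777.    ]), np.float64(0.04065256698451947))
top large_tin 0.71 [193. 235. 221. 256.] (array([  0.4626,   0.0956,   0.0583,   0.058 ,  83.9675, 538.    ]), np.float64(0.02351550981259304))
top small_tin 0.71 [109. 243. 144. 276.] (array([  0.4517,   0.2766,   0.0715,   0.0381,  45.6752, 157.    ]), np.float64(0.02478589669382214))
top small_tin 0.57 [273. 156. 290. 173.] (array([  0.624 ,  -0.0978,   0.0358,   0.0336, -26.626 , 175.    ]), np.float64(0.021463586033712123))
top wax 0.96 [108. 244. 146. 274.] (array([  0.4517,   0.2766,   0.0715,   0.0381,  45.6752, 535.    ]), np.float64(0.024899729512316005))
top dye_bottle 0.77 [151. 203. 174. 223.] (array([  0.5356,   0.185 ,   0.0164,   0.014 , -58.5809,  51.    ]), np.float64(0.06000425252147712))
top pad_brush 0.62 [338. 203. 395. 239.] (array([   0.4737,   -0.2753,    0.1238,    0.0778,   73.1694, 1641.    ]), np.float64(0.00783074866483574))
top pad_large_tin 0.92 [261. 216. 316. 252.] (array([   0.463 ,   -0.0921,    0.1265,    0.07
[... 895 characters left out ...]
135.    ]), np.float64(0.023460855699653338))
scene wax 0.36 [176. 182. 234. 215.] None
scene pad_brush 0.73 [106. 214. 164. 247.] (array([   0.4738,   -0.2744,    0.1227,    0.0826,   73.0992, 1298.    ]), np.float64(0.007299363766127831))
scene pad_large_tin 0.79 [177. 185. 236. 214.] (array([  0.4642,  -0.0894,   0.1265,   0.0819,  84.2595, 987.    ]), np.float64(0.007565027555547887))
scene pad_small_tin 0.84 [125. 243. 199. 292.] (array([   0.6188,   -0.278 ,    0.128 ,    0.0803,  -86.945 , 1800.    ]), np.float64(0.007038806642870765))
scene pad_wax 0.63 [288. 196. 350. 226.] (array([   0.6416,    0.1067,    0.1247,    0.0853,   81.6133, 1069.    ]), np.float64(0.0075319712537688654))
```

View pics/b.png

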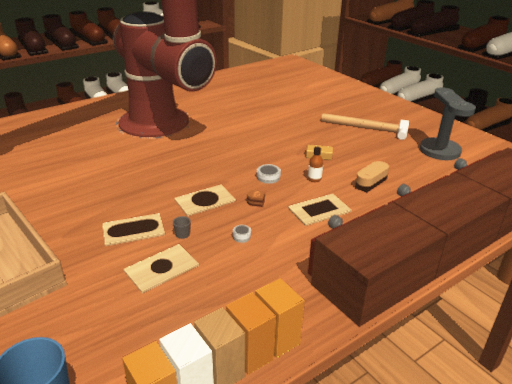

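```bash
cat >> h.py <<'E'
np.set_printoptions(precision=4,suppress=True)
def yaw(o): x=R.from_rotvec(o['tool_rot']).as_matrix()[:,0]; return np.degrees(np.arctan2(x[1],x[0]))
def go(x,y,pz,yw):
    """shift to bring grasp point to x,y,pz with tool-x at yaw (deg, mod 180)"""
    o=telemetry.get_obs(); M=R.from_rotvec(o['tool_rot']).as_matrix()
    d=M.T@(np.array([x,y,pz+ctrl.pinch_z])-o['tool_pos'])
    r=-(((yw-yaw(o))+90)%180-90)
    print('t',round(o['t'],1),'pos',o['tool_pos'],'yaw',round(yaw(o),1),'open',round(o['opening'],4),'grip',round(o['grip_force'],1),'\n  go d',d,'roll',round(np.radians(r),3),'rows',round(max(np.linalg.norm(d)/.0417,abs(r)/7.16),1))
def dark(p,T,m,h=.006):
    """rotated rect of dark silhouette within pad region"""
    g=cv2.cvtColor(p['img'],cv2.COLOR_BGR2GRAY); m=cv2.morphologyEx(m.astype(np.uint8),cv2.MORPH_CLOSE,np.ones((25,25)))
    k=(m>0)&(g<75); n,l,s,c=cv2.connectedComponentsWithStats(k.astype(np.uint8))
    if n<2: return None
    i=1+np.argmax(s[1:,4]); v,u=np.where(l==i); P=ray(p,T,np.c_[u,v],h)[:,:2].astype(np.float32)
    (c,s,a)=cv2.minAreaRect(P)
    if s[0]<s[1]: s=s[::-1]; a+=90
    return np.r_[c,s,(a+90)%180-90]
def look(names,cname='wrist',save=None):
    o=telemetry.get_obs(); p=eyes.get_image(cname); T=cam(p,o)
    for t in names:
        for r in eyes.outline_of(t,p)[:1]:
            print(t,round(r['confidence'],2),np.round(r['box']),fit(p,T,r['region'],HT[t]), dark(p,T,r['region']) if t[:3]=='pad' else '')
    if save: cv2.imwrite('pics/'+save,p['img'])
    return p,T
E
python3 - <<'E'
from h import *
p=eyes.get_image('wrist'); print(p['hand_eye'],p['K'])
go(.47,-.26,.30,75)
E
```

```text
[[-0.0002 -0.9629 -0.2697  0.069 ]
 [ 1.     -0.0001 -0.0005  0.    ]
 [ 0.0004 -0.2697  0.9629  0.0315]
 [ 0.      0.      0.      1.    ]] [[291.1125   0.     255.0663]
 [  0.     291.1125 189.0324]
 [  0.       0.       1.    ]]
t 1.1 pos [ 0.1491 -0.607   0.4047] yaw 13.8 open 0.0855 grip 0.0 
  go d [ 0.3944 -0.2604 -0.05  ] roll -1.068 rows 11.4
```

>>> {"fn": "apply_moves", "kwargs": {"plan": [[0.085, 0.394, -0.26, -0.02, -1.07], [0.085, 0.394, -0.26, -0.02, -1.07], [0.085, 0.394, -0.26, -0.02, -1.07], [0.085, 0.394, -0.26, -0.02, -1.07], [0.085, 0.394, -0.26, -0.02, -1.07], [0.085, 0.394, -0.26, -0.02, -1.07], [0.085, 0.394, -0.26, -0.02, -1.07], [0.085, 0.394, -0.26, -0.02, -1.07], [0.085, 0.394, -0.26, -0.02, -1.07], [0.085, 0.394, -0.26, -0.02, -1.07], [0.085, 0.394, -0.26, -0.02, -1.07], [0.085, 0.394, -0.26, -0.02, -1.07]]}}

```text
t: 2.15
tool_pos: [0.472, -0.2569, 0.4253]
tool_rot: [2.486, 1.92, 0.003]
contact_force: [-0.2, -0.3, 0.1]
opening: 0.085
grip_force: 0.0
```

Run:
```python
from h import *
eyes.get_image('top'); look(['pad_brush','pad_small_tin','pad_large_tin','small_tin'],save='w1.png')
go(.63,.29,.20,100); go(.55,.12,.27,97)
```

```text
pad_brush 0.63 [230. 125. 291. 216.] (array([   0.4746,   -0.2761,    0.1243,    0.076 ,   72.8886, 4918.    ]), np.float64(0.005586612609872144)) [ 0.4741 -0.2754  0.1048  0.0428 72.7038]
pad_small_tin 0.84 [325.  96. 402. 202.] (array([   0.6186,   -0.2804,    0.124 ,    0.0773,  -86.8362, 5278.    ]), np.float64(0.005490284049786187)) [ 0.6178 -0.2802  0.0369  0.0368 32.8991]
pad_large_tin 0.91 [174.   1. 253.  86.] (array([   0.4633,   -0.103 ,    0.1013,    0.076 ,   84.5695, 5283.    ]), np.float64(0.005791756427863587)) [  0.464   -0.091    0.0611   0.0606 -14.5615]
small_tin 0.67 [330.   0. 366.  14.] (array([  0.6233,  -0.1098,   0.035 ,   0.013 , -15.2223, 326.    ]), np.float64(0.019091760118804868)) 
t 2.5 pos [ 0.4691 -0.2613  0.4246] yaw 75.0 open 0.0851 grip 0.0 
  go d [0.5742 0.013  0.0697] roll -0.436 rows 13.9
t 2.5 pos [ 0.4691 -0.2613  0.4246] yaw 75.0 open 0.0851 grip 0.0 
  go d [ 0.3893 -0.0204 -0.0002] roll -0.384 rows 9.3
```

View pics/w1.png

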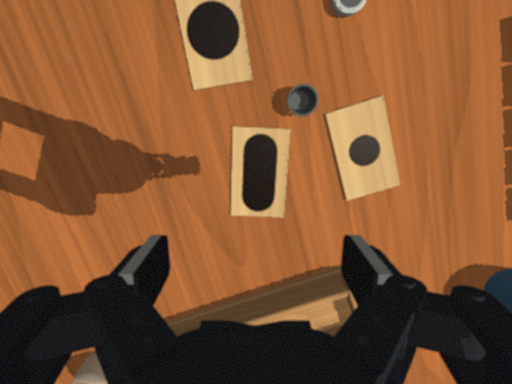

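>>> {"fn": "apply_moves", "kwargs": {"plan": [[0.085, 0.389, -0.02, 0, -0.4], [0.085, 0.389, -0.02, 0, -0.4], [0.085, 0.389, -0.02, 0, -0.4], [0.085, 0.389, -0.02, 0, -0.4], [0.085, 0.389, -0.02, 0, -0.4], [0.085, 0.389, -0.02, 0, -0.4], [0.085, 0.389, -0.02, 0, -0.4], [0.085, 0.389, -0.02, 0, -0.4], [0.085, 0.389, -0.02, 0, -0.4], [0.085, 0.389, -0.02, 0, -0.4], [0.085, 0.389, -0.02, 0, -0.4]]}}

```text
t: 3.37
tool_pos: [0.5507, 0.1221, 0.4245]
tool_rot: [-2.057, -2.373, -0.0]
contact_force: [-0.4, 0.1, 0.3]
opening: 0.0848
grip_force: 0.0
```

Run:
```python
from h import *
eyes.get_image('top'); eyes.get_image('top'); look(['pad_wax','brush','wax','large_tin','small_tin','dye_bottle'],save='w2.png')
go(.63,.29,.10,100)
```

```text
pad_wax 0.93 [282. 128. 362. 225.] (array([   0.6453,    0.1058,    0.1242,    0.0761,   81.115 , 4871.    ]), np.float64(0.005592148984472051)) [ 0.6444  0.1064  0.0701  0.0384 81.3489]
brush 0.64 [326.   0. 371.  74.] (array([   0.6342,    0.2756,    0.0741,    0.0425,  -80.7316, 2704.    ]), np.float64(0.03924075834943486)) 
wax 0.77 [162.   0. 226.  57.] (array([   0.4537,    0.2763,    0.0696,    0.0379,   45.605 , 1903.    ]), np.float64(0.023178109801039237)) 
large_tin 0.75 [164. 149. 212. 198.] (array([   0.4653,    0.0957,    0.0588,    0.0584,   70.2429, 1601.    ]), np.float64(0.021647858224024707)) 
small_tin 0.79 [269. 290. 298. 317.] (array([  0.6268,  -0.0966,   0.0364,   0.036 ,   9.3602, 441.    ]), np.float64(0.019202295956905396)) 
dye_bottle 0.65 [237.  91. 268. 124.] (array([  0.5386,   0.1849,   0.0166,   0.0162, -81.8126, 237.    ]), np.float64(0.06305048477830683)) 
t 3.8 pos [0.5503 0.1195 0.4248] yaw 97.9 open 0.085 grip 0.0 
  go d [0.1579 0.1024 0.1701] roll -0.036 rows 6.1
```

View pics/w2.png

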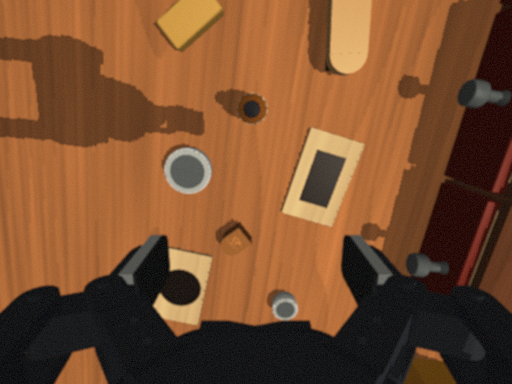

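>>> {"fn": "apply_moves", "kwargs": {"plan": [[0.085, 0.158, 0.104, 0.16, -0.025], [0.085, 0.158, 0.104, 0.16, -0.025], [0.085, 0.158, 0.104, 0.16, -0.025], [0.085, 0.158, 0.104, 0.16, -0.025], [0.085, 0.158, 0.104, 0.16, -0.025], [0.085, 0.158, 0.104, 0.16, -0.025], [0.085, 0.158, 0.104, 0.16, -0.025], [0.085, 0.158, 0.104, 0.16, -0.025]]}}

```text
t: 4.48
tool_pos: [0.6307, 0.292, 0.2608]
tool_rot: [-2.027, -2.396, 0.009]
contact_force: [0.7, 0.2, 0.5]
opening: 0.0848
grip_force: 0.0
```

Run:
```python
from h import *
eyes.get_image('top'); look(['brush'])
go(.632,.2905,.03,99.3)
```

```text
brush 0.94 [224. 134. 288. 275.] (array([   0.6317,    0.2908,    0.1047,    0.0421,  -80.2225, 7642.    ]), np.float64(0.039178981533701085)) 
t 4.6 pos [0.6318 0.2907 0.267 ] yaw 99.4 open 0.0851 grip 0.0 
  go d [-0.0003 -0.0001  0.0823] roll 0.002 rows 2.0
```

>>> {"fn": "apply_moves", "kwargs": {"plan": [[0.085, 0, 0, 0.04, -0.01], [0.085, 0, 0, 0.075, -0.01], [0.085, 0, 0, 0.082, -0.01], [0.085, 0, 0, 0.082, -0.01], [0.03, 0, 0, 0.082, -0.01], [0.03, 0, 0, 0.082, -0.01], [0.03, 0, 0, 0.082, -0.01], [0.03, 0, 0, 0.082, -0.01], [0.03, 0, 0, 0.082, -0.01], [0.03, 0, 0, 0.082, -0.01], [0.03, 0, 0, 0.082, -0.01], [0.03, 0, 0, 0.082, -0.01]], "newtons": 40}}

```text
t: 5.63
tool_pos: [0.6325, 0.2919, 0.186]
tool_rot: [2.017, 2.405, 0.006]
contact_force: [-0.6, -0.2, 6.2]
opening: 0.0409
grip_force: 42.7
```

Run:
```python
from h import *
go(.4743,-.2757,.13,72.8)
```

```text
t 5.6 pos [0.6325 0.2919 0.186 ] yaw 100.0 open 0.0409 grip 42.7 
  go d [-0.5314 -0.2542 -0.1001] roll 0.475 rows 14.3
```

>>> {"fn": "apply_moves", "kwargs": {"plan": [[0.03, 0, 0, -0.04, 0], [0.03, 0, 0, -0.08, 0], [0.03, -0.02, -0.01, -0.12, 0], [0.03, -0.531, -0.254, -0.12, 0.475], [0.03, -0.531, -0.254, -0.12, 0.475], [0.03, -0.531, -0.254, -0.12, 0.475], [0.03, -0.531, -0.254, -0.12, 0.475], [0.03, -0.531, -0.254, -0.12, 0.475], [0.03, -0.531, -0.254, -0.12, 0.475], [0.03, -0.531, -0.254, -0.12, 0.475], [0.03, -0.531, -0.254, -0.12, 0.475], [0.03, -0.531, -0.254, -0.12, 0.475]]}}

```text
t: 6.63
tool_pos: [0.5243, -0.0909, 0.3023]
tool_rot: [2.527, 1.864, 0.001]
contact_force: [1.7, -0.2, -1.2]
opening: 0.0411
grip_force: 41.9
```

Run:
```python
from h import *
go(.4743,-.2757,.13,72.8)
```

```text
t 6.6 pos [ 0.5243 -0.0909  0.3023] yaw 72.8 open 0.0411 grip 41.9 
  go d [-0.1913  0.0067  0.0176] roll 0.001 rows 4.6
```

>>> {"fn": "apply_moves", "kwargs": {"plan": [[0.03, -0.165, 0.003, 0.02, 0], [0.03, -0.165, 0.003, 0.02, 0], [0.03, -0.165, 0.003, 0.02, 0], [0.03, -0.165, 0.003, 0.02, 0], [0.03, -0.165, 0.003, 0.02, 0], [0.03, -0.165, 0.003, 0.02, 0], [0.03, -0.165, 0.003, 0.02, 0]]}}

```text
t: 7.22
tool_pos: [0.4794, -0.2477, 0.2819]
tool_rot: [2.529, 1.864, 0.001]
contact_force: [0.2, 0.5, 0.1]
opening: 0.0412
grip_force: 41.9
```

Run:
```python
from h import *
p,T=look(['brush'],save='w3.png')
go(.4743,-.2757,.038,72.8)
```

```text
brush 0.8 [208. 146. 303. 320.] None 
t 7.3 pos [ 0.4798 -0.2467  0.2818] yaw 72.9 open 0.0409 grip 41.9 
  go d [-0.0293  0.0032  0.0891] roll 0.002 rows 2.3
```

View pics/w3.png

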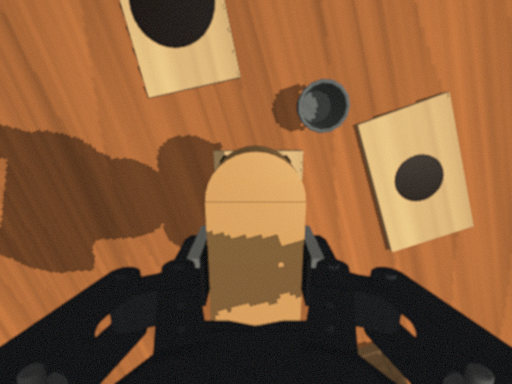

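Run:
```python
from h import *
o=telemetry.get_obs();p=eyes.get_image('wrist');T=cam(p,o);m=eyes.outline_of('brush',p)[0]['region'];w=world(p,T)
v,u=np.where(m)
for a,b in [(150,165),(165,180),(180,200),(200,220),(220,235),(235,260),(260,290)]:
  k=m.copy();k[:a]=0;k[b:]=0; print(a,np.nanmedian(w[k],0))
h=np.nanmedian(w[m][:,2]);print(fit(p,T,m,h,.01))
f=m&(abs(w[...,2]-h)<.01); P=w[f][:,:2]
a=np.radians(72.9);ux=np.array([np.cos(a),np.sin(a)]);uy=np.array([np.sin(a),-np.cos(a)])
q=P-o['tool_pos'][:2];print((q@ux).min(),(q@ux).max(),(q@uy).min(),(q@uy).max())
```

```text
150 [ 0.4951 -0.1999  0.1342]
165 [ 0.4933 -0.2054  0.1347]
180 [ 0.4912 -0.2124  0.1347]
200 [ 0.4886 -0.2206  0.1351]
220 [ 0.4862 -0.2282  0.1352]
235 [ 0.4835 -0.2371  0.1352]
260 [ 0.4796 -0.2501  0.1352]
(array([    0.4828,    -0.2367,     0.0827,     0.0445,    74.2541,
       15460.    ]), np.float64(0.13503557038978045))
-0.030840787613656842 0.05184722725725865 -0.02237185240810038 0.022196170570166422
```

>>> {"fn": "apply_moves", "kwargs": {"plan": [[0.03, -0.029, 0.003, 0, 0], [0.03, -0.029, 0.003, 0.03, 0], [0.03, -0.029, 0.003, 0.055, 0], [0.03, -0.029, 0.003, 0.075, 0], [0.03, -0.029, 0.003, 0.083, 0], [0.03, -0.029, 0.003, 0.083, 0], [0.03, -0.029, 0.003, 0.083, 0]]}}

```text
t: 8.0
tool_pos: [0.4742, -0.2759, 0.1989]
tool_rot: [2.527, 1.866, 0.0]
contact_force: [0.6, 0.0, -0.6]
opening: 0.0414
grip_force: 41.9
```

Run:
```python
from h import *
go(.4743,-.2757,.038,72.8)
print(telemetry.get_obs()['contact_force'])
```

```text
t 8.0 pos [ 0.4742 -0.2759  0.1989] yaw 72.9 open 0.0414 grip 41.9 
  go d [0.0002 0.0001 0.0062] roll 0.001 rows 0.1
[ 0.6377  0.0041 -0.5651]
```

>>> {"fn": "apply_moves", "kwargs": {"plan": [[0.03, 0, 0, 0.0055, 0], [0.03, 0, 0, 0.0055, 0], [0.03, 0, 0, 0.0055, 0], [0.05, 0, 0, 0.0055, 0], [0.07, 0, 0, 0.0055, 0], [0.07, 0, 0, 0.0055, 0], [0.07, 0, 0, 0.0055, 0], [0.07, 0, 0, -0.03, 0], [0.085, 0, 0, -0.07, 0], [0.085, 0, 0, -0.11, 0], [0.085, 0, 0, -0.15, 0], [0.085, 0, 0, -0.15, 0]]}}

```text
t: 9.0
tool_pos: [0.4756, -0.2779, 0.3592]
tool_rot: [2.515, 1.855, 0.007]
contact_force: [1.8, -1.2, 2.0]
opening: 0.085
grip_force: 0.0
```

Run:
```python
from h import *
HT['brush']=.046; look(['brush'])
go(.465,.096,.10,99)
```

```text
brush 0.89 [226. 123. 272. 225.] (array([   0.4746,   -0.278 ,    0.1046,    0.042 ,   72.71  , 3909.    ]), np.float64(0.045224774751261576)) 
t 9.1 pos [ 0.4742 -0.2768  0.3516] yaw 72.8 open 0.0851 grip 0.0 
  go d [ 0.3537 -0.1195  0.0955] roll -0.457 rows 9.2
```

>>> {"fn": "apply_moves", "kwargs": {"plan": [[0.085, 0.354, -0.12, 0.05, -0.3], [0.085, 0.354, -0.12, 0.05, -0.3], [0.085, 0.354, -0.12, 0.05, -0.3], [0.085, 0.354, -0.12, 0.05, -0.3], [0.085, 0.354, -0.12, 0.05, -0.3], [0.085, 0.354, -0.12, 0.05, -0.3], [0.085, 0.354, -0.12, 0.05, -0.3], [0.085, 0.354, -0.12, 0.05, -0.3], [0.085, 0.354, -0.12, 0.05, -0.3], [0.085, 0.354, -0.12, 0.05, -0.3], [0.085, 0.354, -0.12, 0.05, -0.3], [0.085, 0.354, -0.12, 0.05, -0.3]]}}

```text
t: 10.1
tool_pos: [0.4631, 0.0973, 0.2969]
tool_rot: [-2.219, -2.221, 0.004]
contact_force: [-0.4, -0.1, 0.9]
opening: 0.0848
grip_force: 0.0
```

```bash
cat >> h.py <<'E'
def circ(p,T,name,h,tol=.005):
    r=eyes.outline_of(name,p)[0]; w=world(p,T); P=w[r['region']&(abs(w[...,2]-h)<tol)][:,:2].astype(np.float32)
    print(name,round(r['confidence'],2),np.round(r['box']),cv2.minEnclosingCircle(P),fit(p,T,r['region'],h),np.nanmedian(w[r['region']][:,2]))
E
python3 - <<'E'
from h import *
o=telemetry.get_obs();p=eyes.get_image('wrist');T=cam(p,o); circ(p,T,'large_tin',.022)
go(.465,.096,.0175,90)
E
```

```text
large_tin 0.61 [227. 152. 294. 229.] ((0.464704692363739, 0.09511248022317886), 0.03024411015212536) (array([   0.4649,    0.0952,    0.0595,    0.0591,   83.811 , 3530.    ]), np.float64(0.0216561365038421)) 0.0216561365038421
t 10.2 pos [0.4636 0.0962 0.2978] yaw 89.9 open 0.085 grip 0.0 
  go d [-0.0001  0.0015  0.1256] roll -0.002 rows 3.0
```

>>> {"fn": "apply_moves", "kwargs": {"plan": [[0.085, -0.001, 0.001, 0.04, 0], [0.085, -0.001, 0.001, 0.08, 0], [0.085, -0.001, 0.001, 0.11, 0], [0.085, -0.001, 0.001, 0.1255, 0], [0.085, -0.001, 0.001, 0.1255, 0], [0.04, -0.001, 0.001, 0.1255, 0], [0.04, -0.001, 0.001, 0.1255, 0], [0.04, -0.001, 0.001, 0.1255, 0], [0.04, -0.001, 0.001, 0.1255, 0], [0.04, -0.001, 0.001, 0.1255, 0], [0.04, -0.001, 0.001, 0.1255, 0], [0.04, -0.001, 0.001, 0.1255, 0]]}}

```text
t: 11.2
tool_pos: [0.4661, 0.0961, 0.1754]
tool_rot: [2.218, 2.219, 0.004]
contact_force: [-0.1, -1.8, 7.4]
opening: 0.0565
grip_force: 43.3
```

Run:
```python
from h import *
go(.464,-.091,.08,90)
```

```text
t 11.2 pos [0.4661 0.0961 0.1754] yaw 90.0 open 0.0565 grip 43.3 
  go d [-0.1872 -0.0019 -0.0592] roll 0.0 rows 4.7
```

>>> {"fn": "apply_moves", "kwargs": {"plan": [[0.04, 0, 0, -0.02, 0], [0.04, 0, 0, -0.05, 0], [0.04, 0, 0, -0.08, 0], [0.04, 0, 0, -0.08, 0], [0.04, 0, 0, -0.08, 0]]}}

```text
t: 11.62
tool_pos: [0.4655, 0.0964, 0.2555]
tool_rot: [2.219, 2.219, 0.007]
contact_force: [-0.0, 0.0, -1.6]
opening: 0.0565
grip_force: 43.2
```

Run:
```python
from h import *
o=telemetry.get_obs();p=eyes.get_image('wrist');T=cam(p,o); cv2.imwrite('pics/w4.png',p['img'])
r=eyes.outline_of('large_tin',p)[0];m=r['region'];w=world(p,T)-np.r_[o['tool_pos'][:2],o['tool_pos'][2]-.1547]; print(r['box'],r['confidence'])
P=w[m];P=P[np.isfinite(P[:,2])]; h=np.median(P[:,2]); P=P[abs(P[:,2]-h)<.006]
A=np.c_[P[:,:2],np.ones(len(P))]; print(h,np.linalg.lstsq(A,P[:,2],rcond=None)[0],cv2.minEnclosingCircle(P[:,:2].astype(np.float32)))
go(.464,-.091,.08,90)
```

```text
[198.4, 187.7, 316.9, 317.9] 0.95
0.0009072842003411546 [ 0.0027 -0.0125  0.0009] ((0.0015352939954027534, -0.0003209460119251162), 0.030630961060523987)
t 11.7 pos [0.4641 0.0963 0.2522] yaw 90.0 open 0.0563 grip 43.2 
  go d [-0.1873 -0.0001  0.0175] roll 0.0 rows 4.5
```

View pics/w4.png

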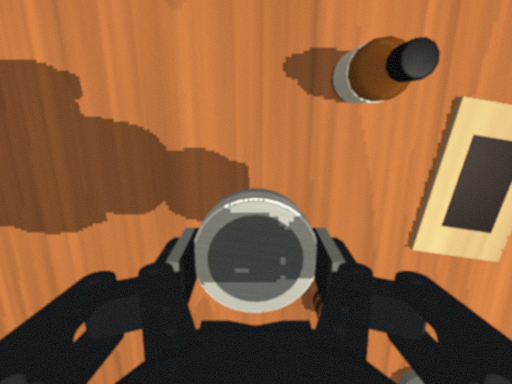

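>>> {"fn": "apply_moves", "kwargs": {"plan": [[0.04, -0.187, -0.001, 0, 0], [0.04, -0.187, -0.001, 0, 0], [0.04, -0.187, -0.001, 0, 0], [0.04, -0.187, -0.001, 0, 0], [0.04, -0.187, -0.001, 0, 0], [0.04, -0.187, -0.001, 0.03, 0], [0.04, -0.187, -0.001, 0.055, 0], [0.04, -0.187, -0.001, 0.055, 0], [0.04, -0.187, -0.001, 0.055, 0]]}}

```text
t: 12.47
tool_pos: [0.462, -0.0902, 0.195]
tool_rot: [-2.217, -2.216, 0.005]
contact_force: [0.6, 0.4, -0.6]
opening: 0.0567
grip_force: 43.2
```

Run:
```python
from h import *
go(.4625,-.0907,.0275,90)
```

```text
t 12.5 pos [ 0.462  -0.0902  0.195 ] yaw 90.0 open 0.0567 grip 43.2 
  go d [-0.0005  0.0006  0.0128] roll -0.0 rows 0.3
```

>>> {"fn": "apply_moves", "kwargs": {"plan": [[0.04, 0, 0.001, 0.008, 0], [0.04, 0, 0.001, 0.013, 0], [0.04, 0, 0.001, 0.013, 0], [0.04, 0, 0.001, 0.013, 0], [0.065, 0, 0.001, 0.013, 0], [0.085, 0, 0.001, 0.013, 0], [0.085, 0, 0.001, 0.013, 0], [0.085, 0, 0.001, 0.013, 0], [0.085, 0, 0.001, -0.02, 0], [0.085, 0, 0.001, -0.06, 0], [0.085, 0, 0.001, -0.1, 0], [0.085, 0, 0.001, -0.1, 0]]}}

```text
t: 13.47
tool_pos: [0.4674, -0.0917, 0.3075]
tool_rot: [2.211, 2.211, 0.011]
contact_force: [2.0, -0.8, 2.1]
opening: 0.0851
grip_force: 0.0
```

Run:
```python
from h import *
eyes.get_image('top')
o=telemetry.get_obs();p=eyes.get_image('wrist');T=cam(p,o); circ(p,T,'large_tin',.028); circ(p,T,'small_tin',.02)
r=eyes.outline_of('pad_large_tin',p); print(fit(p,T,r[0]['region'],.006) if r else None)
cv2.imwrite('pics/w5.png',p['img'])
go(.626,-.097,.0165,80)
```

```text
large_tin 0.97 [219. 150. 286. 223.] ((0.4657931923866272, -0.09154312312602997), 0.030456222593784332) (array([   0.4663,   -0.0912,    0.0598,    0.0592,   87.0182, 3530.    ]), np.float64(0.027620293681664854)) 0.027620293681664854
small_tin 0.76 [392. 166. 450. 210.] ((0.6264908909797668, -0.09741423279047012), 0.01990053802728653) (array([   0.6267,   -0.0972,    0.0382,    0.0379,   35.3925, 1341.    ]), np.float64(0.019368426001129035)) 0.019368426001129035
(array([   0.4644,   -0.0914,    0.1239,    0.0762,   84.6644, 6415.    ]), np.float64(0.005384249202865454))
t 13.7 pos [ 0.464  -0.0905  0.2963] yaw 90.0 open 0.0848 grip 0.0 
  go d [-0.0066  0.1623  0.1247] roll 0.175 rows 4.9
```

View pics/w5.png

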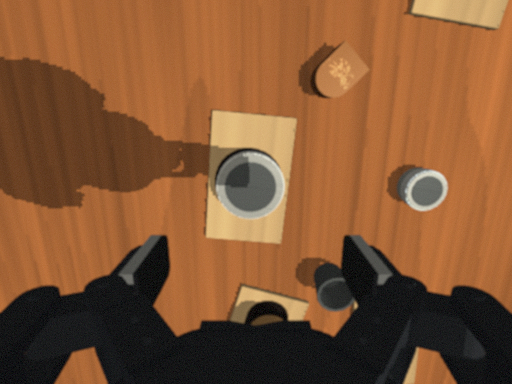

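>>> {"fn": "apply_moves", "kwargs": {"plan": [[0.085, -0.007, 0.163, 0.06, 0.175], [0.085, -0.007, 0.163, 0.06, 0.175], [0.085, -0.007, 0.163, 0.06, 0.175], [0.085, -0.007, 0.163, 0.06, 0.175], [0.085, -0.007, 0.163, 0.06, 0.175], [0.085, -0.007, 0.163, 0.08, 0.175], [0.085, -0.007, 0.163, 0.11, 0.175], [0.085, -0.007, 0.163, 0.121, 0.175], [0.085, -0.007, 0.163, 0.121, 0.175], [0.085, -0.007, 0.163, 0.121, 0.175]]}}

```text
t: 14.55
tool_pos: [0.6267, -0.0975, 0.1755]
tool_rot: [-2.405, -2.017, 0.003]
contact_force: [0.1, -0.9, 0.6]
opening: 0.085
grip_force: 0.0
```

Run:
```python
from h import *
go(.6265,-.0974,.020,80)
```

```text
t 14.6 pos [ 0.6267 -0.0975  0.1755] yaw 80.0 open 0.085 grip 0.0 
  go d [ 0.0001 -0.0002  0.0008] roll -0.001 rows 0.0
```

>>> {"fn": "apply_moves", "kwargs": {"plan": [[0.02, 0, 0, 0.001, 0], [0.02, 0, 0, 0.001, 0], [0.02, 0, 0, 0.001, 0], [0.02, 0, 0, 0.001, 0], [0.02, 0, 0, 0.001, 0], [0.02, 0, 0, 0.001, 0], [0.02, 0, 0, 0.001, 0], [0.02, 0, 0, 0.001, 0], [0.02, 0, 0, -0.03, 0], [0.02, 0, 0, -0.07, 0], [0.02, 0, 0, -0.08, 0], [0.02, 0, 0, -0.08, 0]]}}

```text
t: 15.55
tool_pos: [0.6294, -0.0982, 0.2622]
tool_rot: [2.401, 2.014, 0.008]
contact_force: [0.8, -0.7, 1.0]
opening: 0.0341
grip_force: 40.0
```

```bash
cat >> h.py <<'E'
def held(name,save=None):
    o=telemetry.get_obs();p=eyes.get_image('wrist');T=cam(p,o)
    if save: cv2.imwrite('pics/'+save,p['img'])
    r=eyes.outline_of(name,p)[0];m=r['region'];w=world(p,T)-np.r_[o['tool_pos'][:2],o['tool_pos'][2]-.1547]; print(r['box'],r['confidence'])
    P=w[m];P=P[np.isfinite(P[:,2])]; h=np.median(P[:,2]); P=P[abs(P[:,2]-h)<.006]
    A=np.c_[P[:,:2],np.ones(len(P))]; print('top',h,'tilt',np.linalg.lstsq(A,P[:,2],rcond=None)[0],cv2.minEnclosingCircle(P[:,:2].astype(np.float32)),cv2.minAreaRect(P[:,:2].astype(np.float32)))
E
python3 - <<'E'
from h import *
eyes.get_image('top'); held('small_tin')
go(.618,-.2803,.09,80)
E
```

```text
[218.7, 204.5, 290.8, 287.7] 0.83
top -0.0035645751862985187 tilt [-0.0043 -0.0332 -0.0036] ((0.0015290845185518265, -0.00014663097681477666), 0.01965692639350891) ((0.0014475220814347267, -0.00011657550930976868), (0.03873453289270401, 0.03446395695209503), 79.56017303466797)
t 15.7 pos [ 0.6269 -0.0976  0.2552] yaw 80.0 open 0.0346 grip 40.0 
  go d [-0.1815  0.0231  0.0103] roll -0.0 rows 4.4
```

>>> {"fn": "apply_moves", "kwargs": {"plan": [[0.02, -0.181, 0.022, 0, 0], [0.02, -0.181, 0.022, 0, 0], [0.02, -0.181, 0.022, 0, 0], [0.02, -0.181, 0.022, 0, 0], [0.02, -0.181, 0.022, 0, 0], [0.02, -0.181, 0.022, 0.03, 0], [0.02, -0.181, 0.022, 0.055, 0], [0.02, -0.181, 0.022, 0.055, 0], [0.02, -0.181, 0.022, 0.055, 0], [0.02, -0.181, 0.022, 0.055, 0]]}}

```text
t: 16.53
tool_pos: [0.6178, -0.2794, 0.2016]
tool_rot: [-2.406, -2.019, 0.0]
contact_force: [-0.3, 0.1, -0.1]
opening: 0.0345
grip_force: 40.1
```

Run:
```python
from h import *
go(.6165,-.2801,.030,80)
```

```text
t 16.5 pos [ 0.6178 -0.2794  0.2016] yaw 80.0 open 0.0345 grip 40.1 
  go d [-0.001  -0.0011  0.0169] roll -0.0 rows 0.4
```

>>> {"fn": "apply_moves", "kwargs": {"plan": [[0.02, -0.001, -0.001, 0.01, 0], [0.02, -0.001, -0.001, 0.017, 0], [0.02, -0.001, -0.001, 0.017, 0], [0.02, -0.001, -0.001, 0.017, 0], [0.045, -0.001, -0.001, 0.017, 0], [0.065, -0.001, -0.001, 0.017, 0], [0.065, -0.001, -0.001, 0.017, 0], [0.065, -0.001, -0.001, 0.017, 0], [0.065, -0.001, -0.001, -0.02, 0], [0.085, -0.001, -0.001, -0.06, 0], [0.085, -0.001, -0.001, -0.1, 0], [0.085, -0.001, -0.001, -0.1, 0]]}}

```text
t: 17.53
tool_pos: [0.6192, -0.282, 0.3136]
tool_rot: [2.394, 2.008, 0.009]
contact_force: [1.4, -0.8, 2.9]
opening: 0.0851
grip_force: 0.0
```

Run:
```python
from h import *
eyes.get_image('top'); eyes.get_image('top')
o=telemetry.get_obs();p=eyes.get_image('wrist');T=cam(p,o); circ(p,T,'small_tin',.026)
for n,h in [('pad_small_tin',.006),('brush',.046),('pad_brush',.006)]:
  r=eyes.outline_of(n,p); print(n,fit(p,T,r[0]['region'],h) if r else None)
cv2.imwrite('pics/w6.png',p['img'])
go(.4537,.2763,.16,136)
```

```text
small_tin 0.7 [227. 161. 275. 205.] ((0.6175689101219177, -0.2804308831691742), 0.019203415140509605) (array([   0.6175,   -0.2803,    0.0376,    0.0375,   88.2861, 1390.    ]), np.float64(0.02560338880858791)) 0.02560338880858791
pad_small_tin (array([   0.6182,   -0.2804,    0.1243,    0.0762,  -86.9739, 8562.    ]), np.float64(0.005396746050487344))
brush (array([   0.4747,   -0.2782,    0.1063,    0.0428,   72.649 , 5497.    ]), np.float64(0.044890496007937666))
pad_brush (array([   0.4749,   -0.2755,    0.1235,    0.0765,   72.8125, 3771.    ]), np.float64(0.005355424748337778))
t 17.9 pos [ 0.6161 -0.2803  0.2996] yaw 80.0 open 0.0849 grip 0.0 
  go d [ 0.5199 -0.2569 -0.0135] roll -0.978 rows 13.9
```

View pics/w6.png

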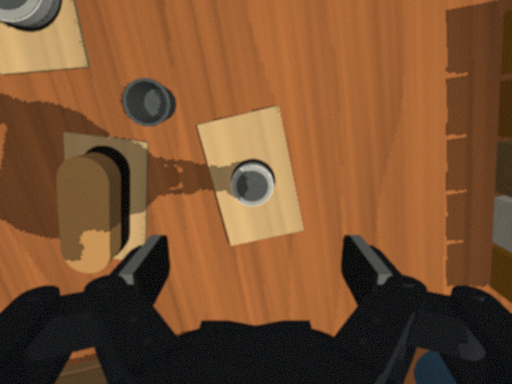

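>>> {"fn": "apply_moves", "kwargs": {"plan": [[0.085, 0.42, -0.208, 0, 0.6], [0.085, 0.42, -0.208, 0, 0.6], [0.085, 0.42, -0.208, 0, 0.6], [0.085, 0.42, -0.208, 0, 0.6], [0.085, 0.42, -0.208, 0, 0.6], [0.085, 0.42, -0.208, 0, 0.6], [0.085, 0.42, -0.208, 0, 0.6], [0.085, 0.42, -0.208, 0, 0.6], [0.085, 0.42, -0.208, 0, 0.6], [0.085, 0.42, -0.208, 0, 0.6], [0.085, 0.42, -0.208, 0, 0.6], [0.085, 0.42, -0.208, 0, 0.6]]}}

```text
t: 18.88
tool_pos: [0.4827, 0.1731, 0.3006]
tool_rot: [-2.891, -1.223, 0.003]
contact_force: [-0.4, -1.1, -0.2]
opening: 0.0851
grip_force: 0.0
```

Run:
```python
from h import *
eyes.get_image('top'); look(['wax','pad_wax','dye_bottle'])
go(.4537,.2763,.10,45.6)
```

```text
wax 0.75 [121.  82. 176. 172.] (array([   0.4532,    0.2763,    0.0698,    0.038 ,   45.2974, 3861.    ]), np.float64(0.02313948627967677)) 
pad_wax 0.95 [368.  19. 510. 190.] (array([    0.6447,     0.1058,     0.1244,     0.077 ,    81.1706,
       12895.    ]), np.float64(0.0055228866013851685)) [ 0.6447  0.1064  0.072   0.0404 81.1192]
dye_bottle 0.96 [273. 114. 321. 160.] (array([  0.5379,   0.1857,   0.0169,   0.0164, -21.8348, 608.    ]), np.float64(0.06428388963111646)) 
t 19.1 pos [0.4852 0.1683 0.3014] yaw 45.5 open 0.0848 grip 0.0 
  go d [ 0.0551 -0.0982  0.0466] roll -0.001 rows 2.9
```

>>> {"fn": "apply_moves", "kwargs": {"plan": [[0.085, 0.055, -0.0985, 0.02, 0], [0.085, 0.055, -0.0985, 0.03, 0], [0.085, 0.055, -0.0985, 0.04, 0], [0.085, 0.055, -0.0985, 0.06, 0], [0.085, 0.055, -0.0985, 0.09, 0], [0.085, 0.055, -0.0985, 0.115, 0], [0.085, 0.055, -0.0985, 0.126, 0], [0.085, 0.055, -0.0985, 0.126, 0], [0.085, 0.055, -0.0985, 0.126, 0]]}}

```text
t: 19.88
tool_pos: [0.4537, 0.2765, 0.1759]
tool_rot: [2.897, 1.215, -0.001]
contact_force: [0.6, 0.3, -0.4]
opening: 0.085
grip_force: 0.0
```

Run:
```python
from h import *
go(.4533,.2763,.020,45.4)
```

```text
t 19.9 pos [0.4537 0.2765 0.1759] yaw 45.5 open 0.085 grip 0.0 
  go d [-0.0004 -0.0002  0.0012] roll 0.002 rows 0.0
```

>>> {"fn": "apply_moves", "kwargs": {"plan": [[0.02, 0, 0, 0.001, 0], [0.02, 0, 0, 0.001, 0], [0.02, 0, 0, 0.001, 0], [0.02, 0, 0, 0.001, 0], [0.02, 0, 0, 0.001, 0], [0.02, 0, 0, 0.001, 0], [0.02, 0, 0, 0.001, 0], [0.02, 0, 0, 0.001, 0], [0.02, 0, 0, -0.03, 0], [0.02, 0, 0, -0.07, 0], [0.02, 0, 0, -0.11, 0], [0.02, 0, 0, -0.12, 0]]}}

```text
t: 20.88
tool_pos: [0.4547, 0.2783, 0.3031]
tool_rot: [-2.896, -1.218, -0.017]
contact_force: [1.7, -0.5, 1.7]
opening: 0.0371
grip_force: 42.2
```

Run:
```python
from h import *
eyes.get_image('top'); eyes.get_image('top'); held('wax')
go(.6445,.1063,.14,81.2)
```

```text
[215.8, 180.0, 302.6, 325.1] 0.57
top 0.0013979304974330309 tilt [-0.0016 -0.0032  0.0014] ((0.0022948547266423702, -0.0009637586772441864), 0.038145892322063446) ((0.00043052807450294495, -0.000654757022857666), (0.07022307813167572, 0.038139842450618744), 45.88239288330078)
t 21.1 pos [0.4525 0.2772 0.2946] yaw 45.6 open 0.0367 grip 42.2 
  go d [ 0.0123  0.2568 -0.0003] roll -0.621 rows 6.2
```

>>> {"fn": "apply_moves", "kwargs": {"plan": [[0.02, 0, 0.01, -0.03, -0.1], [0.02, 0.012, 0.257, -0.035, -0.621], [0.02, 0.012, 0.257, -0.035, -0.621], [0.02, 0.012, 0.257, -0.035, -0.621], [0.02, 0.012, 0.257, -0.035, -0.621], [0.02, 0.012, 0.257, -0.035, -0.621], [0.02, 0.012, 0.257, -0.035, -0.621], [0.02, 0.012, 0.257, -0.02, -0.621], [0.02, 0.012, 0.257, 0.02, -0.621], [0.02, 0.012, 0.257, 0.05, -0.621], [0.02, 0.012, 0.257, 0.05, -0.621], [0.02, 0.012, 0.257, 0.05, -0.621]]}}

```text
t: 22.08
tool_pos: [0.6429, 0.1061, 0.2406]
tool_rot: [-2.381, -2.04, 0.012]
contact_force: [0.2, -0.0, -0.2]
opening: 0.037
grip_force: 42.1
```

Run:
```python
from h import *
eyes.get_image('top');go(.6438,.1066,.0295,81)
```

```text
t 22.1 pos [0.6443 0.1063 0.2441] yaw 81.2 open 0.0372 grip 42.1 
  go d [ 0.0003 -0.0003  0.0599] roll 0.003 rows 1.4
```

>>> {"fn": "apply_moves", "kwargs": {"plan": [[0.02, 0, 0, 0.03, 0.003], [0.02, 0, 0, 0.05, 0.003], [0.02, 0, 0, 0.06, 0.003], [0.02, 0, 0, 0.06, 0.003], [0.02, 0, 0, 0.06, 0.003], [0.045, 0, 0, 0.06, 0.003], [0.065, 0, 0, 0.06, 0.003], [0.065, 0, 0, 0.06, 0.003], [0.065, 0, 0, 0.06, 0.003], [0.065, 0, 0, 0.03, 0.003], [0.085, 0, 0, -0.01, 0.003], [0.085, 0, 0, -0.05, 0.003]]}}

```text
t: 23.13
tool_pos: [0.6444, 0.1061, 0.2959]
tool_rot: [-2.387, -2.039, 0.004]
contact_force: [1.8, -0.4, 0.2]
opening: 0.0847
grip_force: 0.0
```

Run:
```python
from h import *
eyes.get_image('top');eyes.get_image('top');eyes.get_image('top')
HT['wax']=.030; look(['wax','pad_wax','dye_bottle'])
go(.4745,-.278,.19,72.7)
```

```text
wax 0.77 [234. 149. 277. 234.] (array([   0.6473,    0.1046,    0.0698,    0.0378,   80.9473, 3328.    ]), np.float64(0.029219421652376426)) 
pad_wax 0.86 [207. 117. 291. 244.] (array([   0.6451,    0.1057,    0.1242,    0.0761,   81.0755, 6791.    ]), np.float64(0.0053929053856410225)) [ 0.6318  0.1171  0.0807  0.035  51.8013]
dye_bottle 0.88 [ 41.  94. 135. 140.] (array([  0.5385,   0.1852,   0.0179,   0.0169,  -1.1273, 721.    ]), np.float64(0.06066540376724547)) 
t 23.5 pos [0.6443 0.1061 0.2939] yaw 81.0 open 0.0851 grip 0.0 
  go d [-0.4059 -0.1079 -0.0502] roll 0.145 rows 10.1
```

>>> {"fn": "apply_moves", "kwargs": {"plan": [[0.085, -0.2, -0.15, -0.08, 0], [0.085, -0.2, -0.15, -0.08, 0], [0.085, -0.2, -0.15, -0.08, 0], [0.085, -0.2, -0.15, -0.08, 0], [0.085, -0.2, -0.15, -0.08, 0], [0.085, -0.2, -0.15, -0.08, 0], [0.085, -0.2, -0.15, -0.08, 0], [0.085, -0.2, -0.15, -0.08, 0], [0.085, -0.2, -0.15, -0.08, 0]]}}

```text
t: 24.23
tool_pos: [0.4654, -0.0681, 0.3749]
tool_rot: [-2.389, -2.038, 0.0]
contact_force: [1.4, 0.3, -0.9]
opening: 0.0851
grip_force: 0.0
```

Run:
```python
from h import *
HT.update(wax=.03,brush=.046,large_tin=.028,small_tin=.026)
N=['wax','pad_wax','brush','pad_brush','large_tin','pad_large_tin','small_tin','pad_small_tin']
for c in ['wrist','top','scene']:
  print(c); p,T=look(N,c,save='f_%s.png'%c)
go(.4745,-.278,.19,72.7)
```

```text
wrist
wax 0.73 [390.   0. 436.  14.] (array([  0.6417,   0.0714,   0.037 ,   0.0045, -10.1176, 215.    ]), np.float64(0.023212528109845032)) 
pad_wax 0.56 [361.   0. 438.  41.] (array([   0.6383,    0.0626,    0.0769,    0.0373,   -9.2251, 2520.    ]), np.float64(0.005432400650296959)) [ 0.6425  0.0752  0.0471  0.0099 -9.103 ]
brush 0.88 [273. 287. 309. 318.] (array([  0.4838,  -0.2401,   0.0427,   0.0282,  -6.3155, 592.    ]), np.float64(0.04402034951703804)) 
pad_brush 0.87 [252. 268. 324. 323.] (array([   0.4805,   -0.2563,    0.0846,    0.076 ,   72.9405, 1597.    ]), np.float64(0.005289181235735851)) [ 0.4652 -0.253   0.0808  0.0318 41.382 ]
large_tin 0.8 [236. 164. 291. 219.] (array([   0.4663,   -0.0911,    0.0597,    0.0588,  -56.7191, 2115.    ]), np.float64(0.027651762017215198)) 
pad_large_tin 0.56 [218. 131. 290. 235.] (array([   0.4644,   -0.0915,    0.1241,    0.076 ,   84.626 , 4059.    ]), np.float64(0.005400507404254962)) [ 0.4527 -0.068   0.0476  0.0126 25.0984]
pad_small_tin 0.72 [390. 256. 420. 279.] (array([  0.6371,  -0.2327,   0.0323,   0.0321,   2.7176, 378.  
[... 1242 characters left out ...]
  71.3542, 616.    ]), np.float64(0.04176527951561526)) 
pad_brush 0.72 [106. 214. 163. 246.] (array([  0.4774,  -0.2748,   0.1232,   0.0756,  73.54  , 625.    ]), np.float64(0.007036783641852451)) [ 0.4801 -0.2769  0.104   0.0271 72.2158]
large_tin 0.64 [191. 184. 219. 202.] (array([  0.466 ,  -0.0899,   0.0644,   0.0559, -31.8306, 318.    ]), np.float64(0.028819085466817662)) 
pad_small_tin 0.8 [123. 244. 198. 292.] (array([   0.6184,   -0.2791,    0.1237,    0.081 ,  -87.0229, 1456.    ]), np.float64(0.0070441909696140614)) [  0.6302  -0.2671   0.018    0.0031 -52.3456]
t 25.6 pos [ 0.4656 -0.068   0.376 ] yaw 81.0 open 0.0849 grip 0.0 
  go d [-0.2061  0.0416  0.0313] roll 0.145 rows 5.1
```

View pics/f_wrist.png

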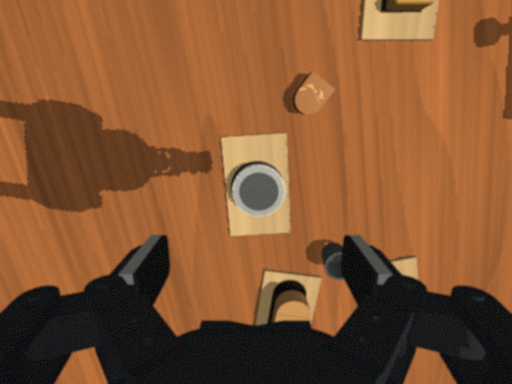

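```bash
python3 -c "
from station import ctrl; print(ctrl.finish_job())"
```

```text
the job is handed in; nothing more can be done
None
```

I handed the job in with the brush, both tins and the wax each upright on its own pad, placed in the order you listed. By camera, each sits about 1–3 mm off its outline's centre, and the brush and wax are in line with theirs to within a degree. I left those small offsets as they were. The dye bottle is still standing where it was. It took about 26 s, and I don't have the judge's verdict.

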